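# Ready the microscope laptop: clear the keyboard, fold the screen upright

## Task

Get the laptop ready for viewing: clear the black accessory case off the keyboard and leave it lying flat on the desk in front of the laptop, clear of it. Fold the screen, which leans too far back, gently forward until it stands upright, square to the keyboard. Do not shove the laptop itself or disturb the other things on the desk.

Things in the scene. Friction and masses are not known exactly. Their poses are not given: they have to be found in the camera images.
- laptop: open laptop, grey base with pale keys, black screen, standing loose on the desk on rubber feet (1.8 kg in all); base 215 mm deep (its x) by 310 mm wide (its y) by 18 mm high. Origin: centre of the base's underside. Its -x points to the laptop's front (the palm rest, where the user sits), +x to the hinge, z up. The base's top (keyboard) is flat, at z = 18 mm
- screen (a joint): opening angle of the screen about its hinge, rad: 0 folded shut on the keyboard, pi/2 upright at right angles to the keyboard, larger when leaning back (stop at 2.45). The hinge is stiff: the screen stays where it is left; moving its top edge takes about 3 to 5 N
- screen_hinge (a point): middle of the hinge line, on the base's top, 98 mm behind the base's centre (18 mm above the desk); the hinge line runs along the laptop's y
- screen_edge (a point): middle of the screen's free (top) edge, 205 mm from the hinge line. The screen is a panel 310 mm wide and 7 mm thick; its display face lies on the plane through the hinge line, the thickness is behind it
- case: rigid black accessory case with rounded edges, 92 mm (its x) by 140 mm (its y) by 45 mm high, 0.15 to 0.4 kg, lying loose on the keyboard, too wide to grasp. Origin: centre of its underside, z up
- mouse: dark blue computer mouse, 105 x 62 x 34 mm, beside the laptop near its front right corner, to be left alone; origin: centre of its underside
- timer: steel dome-shaped kitchen timer, 62 mm across, 68 mm high, to be left alone; origin: centre of its underside
- jar: brown glass jar with white cap, 42 mm across, 75 mm high, behind the laptop, to be left alone; origin: centre of its underside
- dropper: small brown bottle with black cap, 28 mm across, 70 mm high, to be left alone; origin: centre of its underside
- phone: black phone lying flat, 150 x 72 x 9 mm, to be left alone; origin: centre of its underside
- pen: dark blue pen lying flat, 135 mm long (along its x), 9 mm thick, to be left alone; origin: centre of its underside

How it is judged:
By the outcome, as a careful person would: the job done as asked, in the order asked, and still so for the second after the job is handed in, with the robot touching nothing.
It also fails if it takes over 59 s, if anything falls off the work surface, if the arm or the gripper's body presses on something with over 40 N, if the wrist force passes 120 N, or if a joint passes its speed limit or range.

## Robot

A 6-joint arm with a two-finger parallel gripper is mounted at the origin on the work surface. World frame = base frame: x ahead of the robot, y to its left, z up, the work surface at z = 0. Lengths are in m, angles in rad, forces in N, time in s.
With the tool pointing down it reaches from about 0.3 to 0.875 m from the base axis. Payload 6.4 kg.
Tool frame: the origin (TCP) lies midway between the tips of the shut fingers; the grasp point (between the pads) lies 19 mm behind it; z points along the fingers, y is the line along which they close (so a half turn about z gives the same grasp; the last joint's range is limited). The gripper opens to 85 mm and grips with 20 to 120 N. Pads are 22 mm wide; open, the fingers measure 114 mm over their backs; the gripper's body (76 mm by 85 mm) begins 54 mm behind the grasp point. The pads swing forward as they close: fully open they stand 13 mm farther back than shut.
Start: joints at [0.99, 0.181, 1.607, -0, 1.354, -0.206], TCP at [0.21, 0.535, 0.209] pointing down, gripper open.
Joint ranges: [-2.99, 2.99], [-0.89, 2.07], [0.3, 2.58], [-1.14, 4.28], [0, 2.63], [-3.12, 3.12]. Speed limits (rad/s): [2.57, 2.57, 3.01, 3.14, 3.14, 3.14].

## Interface

Orientations are given as a unit quaternion [w, x, y, z].
In Python, from bench import * gives the robot as it stands.
- The arm moves only by the tool play_rows, never from a script. Its argument "plan" is a list of rows, each a list of 3 entries, a list of its own where there are three numbers: the finger opening in mm, from 0 to 85.4, then the shift along the tool's x, y, z normalised to -1 to 1, where 1 is 40 cm, then the turn about the tool's z normalised to -1 to 1, where 1 is pi rad. A call has 1 to 10 rows; each row is the pose to reach, as a shift and turn from the pose commanded when the call began, along the tool's axes at that moment, turning the shorter way round; what a row does not reach only later rows make up. A row lasts 1/10 s, in which the tool goes at most 50 mm and 8.59 degrees, less where a joint would pass 70% of its speed; a pose out of reach is approached as far as the arm can. A call with a number of a shift or a turn outside -1 to 1 is refused whole. A call with a gripper value outside its range is refused whole. The fingers move at their own pace and stop on an object; the grip force is fixed at half the most. Time passes only in rows, so rows that repeat a pose let the fingers close. It gives the time, the measured TCP pose, the force, the opening and the grip force at its end, in the units of the state.
- get_obs(): the state, without advancing time (a new reading comes with each control period).
- camera(name): name is "scene" or "top" or "wrist"; returns a dict with "image" (384x512x3 uint8, red, green, blue), "range_z" (384x512 float32, m along the optical axis (not along the pixel's ray), 0 where there is no reading), "intrinsics" (3x3 intrinsics, pixels), "rvec" (rotation vector, rad) and "tvec" (3), from world to camera coordinates, as OpenCV has them; the wrist camera has in their place "T_tool_cam" (4x4, takes a point from camera to tool coordinates, whose origin is the TCP and whose axes are the flange's). Camera axes: x right, y down, z forward; pixel columns grow to the right and rows downward; lengths in m; the calibration is good to about 2 mm. A picture is of the moment at which its call begins: read the wrist's pose just before it.
- hand_in(): hands the job in; it is judged then, once.
Trained networks look in a picture, given as the dict that the camera call returned (one of the last four; its "shot" number tells which), for a name from the list of things; names that differ only in an ending like _2 or _b are one class to them, and where a whole thing is asked for, a point or a joint stands for the part that bears it (a point fixed in the world has none). Each returns a list of dicts, best first, with "conf" (0 to 1); they miss things now and then, are a little off and sometimes report something else, mostly with a low value. They report only what shows in the picture. A call takes as long as a camera call.
- search_frame(picture, label): "rect" ([centre column, centre row, width, height] in pixels, round what is visible of it).
- masks_of(picture, label): "mask" (384x512 bool, what is visible of it) and "rect" ([centre column, centre row, width, height] in pixels, round what is visible of it).
The state is a dict: "time_s": time; "q": joint angles; "dq": joint speeds; "joint_efforts": joint torques, N m; "eef_pos": TCP position; "eef_rot": TCP orientation; "wrist_force": force on the tool from outside, world axes, zero at the start; "torque": the same for the moment, N m; "opening": opening from 0.0 (shut) to 1.0 (fully open); "grasp_force": force on a finger pad.
Only numpy, scipy, OpenCV 4.12 (cv2) and the standard library are available. Lean on these libraries where they do the work, as an engineer would, in place of code of your own. Each camera call takes 0.05 s, during which the arm holds its last target. There are 200 camera calls.

## Working session

There is one attempt and no reset: what is moved stays moved. The work goes in short steps, Python scripts to look and compute and a tool call to move; the robot and the scene stay as the last step left them, time stands still between calls to the robot, and variables do not carry over. Pictures are saved under pics/ and viewed, at most 10 in all, crops included, and the job is handed in when it is done.

Besides the shell and the picture viewer there is one more tool, called after ">>>" as name([rows], argument=value, ...), one row to a line, values as JSON. play_rows: Moves the arm, as the interface text tells. Its arguments: {"type":"object","properties":{"plan":{"type":"array","items":{"type":"array"}}},"required":["plan"]}

```bash
mkdir -p pics; cat > h.py <<'E'
from bench import *
import numpy as np, cv2
def cloud(c):
    K=c["intrinsics"];R=cv2.Rodrigues(np.array(c["rvec"],float))[0];t=np.array(c["tvec"],float).ravel()
    z=c["range_z"];v,u=np.indices(z.shape)
    p=np.stack([(u-K[0,2])/K[0,0]*z,(v-K[1,2])/K[1,1]*z,z],-1)
    w=(p-t)@R
    w[z==0]=np.nan
    return w
def save(n,im): cv2.imwrite("pics/"+n,cv2.cvtColor(im,cv2.COLOR_RGB2BGR))
E
python3 - <<'E'
from h import *
o=get_obs();print(o)
cs={n:camera(n) for n in("scene","top")}
save("a.png",np.vstack([cs["scene"]["image"],cs["top"]["image"]])[:, :])
im=np.hstack([cs["scene"]["image"],cs["top"]["image"]]);save("a.png",cv2.resize(im,(800,300)))
save("top.png",cs["top"]["image"])
for n,c in cs.items():
    w=cloud(c)
    for l in ["laptop","screen","case","mouse","timer","jar","dropper","phone","pen"]:
        for d in masks_of(c,l)[:2]:
            p=w[d["mask"]];p=p[~np.isnan(p[:,0])]
            if len(p)==0: continue
            if d["conf"]<.3: continue
            r=cv2.minAreaRect(p[:,:2].astype(np.float32)*1000)
            print(n,l,round(d["conf"],2),np.round(d["rect"]),np.percentile(p,[2,50,98],axis=0).round(3).tolist(),np.round(r[0]),np.round(r[1]),round(r[2],1))
    np.save(n+".npy",w)
E
```

```text
{'time_s': 0.0, 'q': array([ 9.89691368e-01,  1.81559017e-01,  1.60801517e+00,  8.08865667e-06,
        1.35377978e+00, -2.06263055e-01]), 'dq': array([ 0.00104439, -0.00030696, -0.00117171,  0.0001887 , -0.00015283,
       -0.00028195]), 'joint_efforts': array([-4.98757236e-04, -4.44857633e+01, -3.51338446e+01, -2.89562749e-04,
        8.82898428e-03, -1.82126553e-05]), 'eef_pos': array([0.21015322, 0.53458747, 0.20827061]), 'eef_rot': array([-3.41460815e-04,  1.86326420e-01,  9.82487501e-01, -8.11774316e-04]), 'wrist_force': array([0.06375629, 0.29986252, 0.03540729]), 'torque': array([-0.0004699 ,  0.04747105,  0.02010673]), 'grasp_force': 0.0, 'opening': 1.0015196462987181}
scene laptop 0.41 [147. 170.  14.  17.] [[0.668, -0.401, 0.001], [0.702, -0.358, 0.04], [0.722, -0.345, 0.067]] [ 669. -413.] [155.  62.] 57.1
scene screen 0.76 [297. 192.  99.  73.] [[0.413, 0.107, 0.019], [0.584, 0.211, 0.128], [0.697, 0.259, 0.19]] [514. 165.] [184. 362.] 86.2
scene case 0.78 [258. 184.  44.  32.] [[0.461, -0.026, 0.026], [0.535, 0.029, 0.061], [0.588, 0.062, 0.066]] [522.  15.] [ 92. 133.]
[... 2050 characters left out ...]
[ 688. -372.] [55. 52.] 54.2
top jar 0.48 [144. 226.  12.  14.] [[0.424, 0.395, 0.013], [0.443, 0.408, 0.07], [0.46, 0.431, 0.082]] [441. 412.] [36. 37.] 41.9
top dropper 0.39 [151. 156.   6.   9.] [[0.675, 0.381, 0.009], [0.686, 0.389, 0.045], [0.7, 0.403, 0.072]] [688. 392.] [23. 27.] 74.2
top phone 0.95 [364. 254.  27.  44.] [[0.253, -0.412, -0.002], [0.322, -0.362, 0.008], [0.393, -0.315, 0.016]] [ 321. -363.] [154.  74.] 20.6
top phone 0.38 [145. 227.  15.  15.] [[0.422, 0.395, 0.013], [0.44, 0.41, 0.07], [0.46, 0.432, 0.082]] [444. 421.] [55. 39.] 69.0
top pen 0.55 [302. 147.  31.  18.] [[0.673, -0.202, 0.016], [0.7, -0.155, 0.031], [0.731, -0.106, 0.041]] [ 703. -157.] [ 63. 107.] 2.6
```

View pics/a.png

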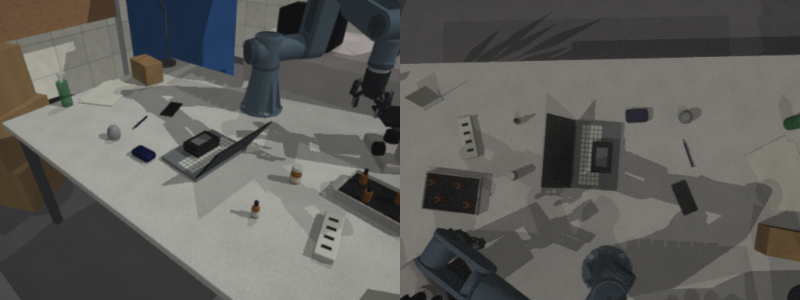

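View pics/top.png

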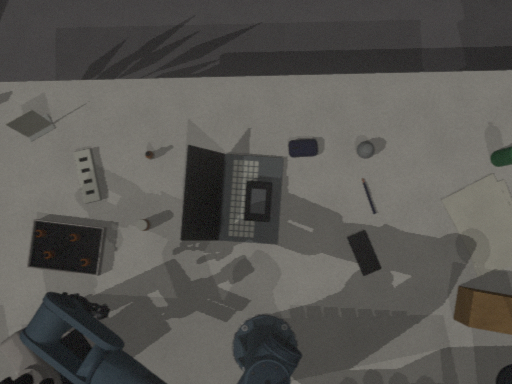

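The pictures show the laptop front facing world −y, with the screen leaning back at top-image columns 182–222. The case sits at about (258,200), the mouse at (303,147) and the jar at (144,226). Next I'll fit the laptop frame.

```bash
cat > fit.py <<'E'
from h import *
def screen(w,m):
    p=w[m];p=p[~np.isnan(p[:,0])];p=p[(p[:,2]>.035)]
    best=None;rng=np.random.default_rng(0)
    for _ in range(500):
        a=p[rng.choice(len(p),3,False)];n=np.cross(a[1]-a[0],a[2]-a[0]);L=np.linalg.norm(n)
        if L<1e-5: continue
        n/=L;i=abs((p-a[0])@n)<.004
        if best is None or i.sum()>best.sum(): best=i
    q=p[best];c=q.mean(0);n=np.linalg.svd(q-c)[2][2]
    n*=-np.sign(n[1])   # towards the user (-y)
    # normal = (-sin) ... opening angle: n.horizontal/up
    h=n[:2]/np.linalg.norm(n[:2])  # = -x_l
    ang=np.pi/2+np.arctan2(n[2],np.linalg.norm(n[:2]))
    xl=-h; s=(c@n-.018*n[2])/np.linalg.norm(n[:2])*-1  # hinge distance along xl
    yl=np.array([-xl[1],xl[0]])
    t=q[:,:2]@yl; 
    return dict(ang=ang,yaw=np.degrees(np.arctan2(xl[1],xl[0])),hinge_s=s,xl=xl,ymid=(np.percentile(t,.5)+np.percentile(t,99.5))/2,w=np.ptp(np.percentile(t,[.5,99.5])),inl=best.mean(),n=len(q),zmax=q[:,2].max())
if __name__=="__main__":
    for n in("top","scene"):
        c=camera(n);w=cloud(c);d=masks_of(c,"screen")[0];r=screen(w,d["mask"]);print(n,r)
        if n=="top":
            base=(w[...,2]>.010)&(w[...,2]<.030)&(abs(w[...,0]-.54)<.2)&(w[...,1]>-.12)&(w[...,1]<.2)
            b=cv2.morphologyEx(base.astype(np.uint8),cv2.MORPH_OPEN,np.ones((3,3)))>0
            print("base",cv2.minAreaRect(w[b][:,:2].astype(np.float32)*1000))
        if n=="top":
            k=(w[...,2]>.045)&(w[...,2]<.08)&(abs(w[...,0]-.517)<.12)&(abs(w[...,1]-.01)<.07)
            p=w[k];print("case",cv2.minAreaRect(p[:,:2].astype(np.float32)*1000),np.median(p[:,2]),p.min(0),p.max(0))
            xl=r["xl"];yl=np.array([-xl[1],xl[0]]);bp=w[b][:,:2]
            print("base s,t",np.percentile(bp@xl,[1,99]),np.percentile(bp@yl,[1,99]),"case s,t",np.percentile(p[:,:2]@xl,[2,98]),np.percentile(p[:,:2]@yl,[2,98]))
E
python3 fit.py
```

```text
top {'ang': np.float64(2.146215322615536), 'yaw': np.float64(84.65275990179782), 'hinge_s': np.float64(0.18616829296577392), 'xl': array([0.09319153, 0.9956482 ]), 'ymid': np.float64(-0.5178396894164962), 'w': np.float64(0.3071658708639535), 'inl': np.float64(0.8713325183374083), 'n': 2851, 'zmax': np.float64(0.19750305452859257)}
base ((524.7470703125, 37.796905517578125), (212.56790161132812, 309.92218017578125), 84.5998764038086)
case ((514.5994262695312, 12.604984283447266), (94.27733612060547, 140.155517578125), 86.3791275024414) 0.06109865762688394 [ 0.4434536  -0.03797199  0.04520079] [0.58483227 0.06324847 0.07707836]
base s,t [-0.01731013  0.19019587] [-0.67002453 -0.3669465 ] case s,t [0.01623376 0.10449202] [-0.57765325 -0.44383884]
scene {'ang': np.float64(2.133541746565638), 'yaw': np.float64(84.37396078676373), 'hinge_s': np.float64(0.19658478302629528), 'xl': array([0.09803519, 0.99518295]), 'ymid': np.float64(-0.5215150415581702), 'w': np.float64(0.3058706431190335), 'inl': np.float64(0.97), 'n': 970, 'zmax': np.float64(0.19110211566325794)}
```

>>> play_rows([
  [85,[0,0,-0.2],0.05],
  [85,[-0.15,-0.1,-0.2],0.1],
  [85,[-0.9,-0.6,-0.2],0.41],
  [85,[-0.9,-0.6,-0.2],0.41],
  [85,[-0.9,-0.6,-0.2],0.41],
  [85,[-0.9,-0.6,-0.2],0.41],
  [85,[-0.9,-0.6,-0.2],0.41],
  [85,[-0.9,-0.6,-0.2],0.41],
  [85,[-0.9,-0.6,-0.2],0.41],
  [85,[-0.9,-0.6,-0.2],0.41],
])

```text
time_s: 2.2
eef_pos: [0.459, 0.1774, 0.2895]
eef_rot: [0.0, 0.74, 0.672, 0.0]
wrist_force: [0.1, 0.5, -0.1]
opening: 0.994
grasp_force: 0.0
```

```bash
cat > go.py <<'E'
from h import *
import sys
from scipy.spatial.transform import Rotation as R
o=get_obs();q=o["eef_rot"];r=R.from_quat([q[1],q[2],q[3],q[0]])
xl=np.array([.0942,.9956]);yl=np.array([-.9956,.0942])
m=r.as_matrix();p=o["eef_pos"]
print("t",round(o["time_s"],2),"pos",p.round(4),"s,t",(p[:2]@xl).round(4),(p[:2]@yl).round(4),"F",o["wrist_force"].round(1))
print("tool x",m[:,0].round(3),"y",m[:,1].round(3),"z",m[:,2].round(3),"yaw err deg",np.degrees(np.arctan2(m[1,1],m[0,1]))-np.degrees(np.arctan2(yl[1],yl[0])))
for a in sys.argv[1:]:
    s,t,z=map(float,a.split(","));d=np.array([*(s*xl+t*yl),z])-p
    print(a,"shift",(m.T@d/.4).round(3))
E
python3 go.py 0.137,-0.511,0.27 0.137,-0.511,0.02
```

```text
t 2.2 pos [0.459  0.1774 0.2895] s,t 0.2198 -0.4403 F [ 0.1  0.5 -0.1]
tool x [ 0.096  0.995 -0.   ] y [ 0.995 -0.096  0.001] z [ 0.001 -0.    -1.   ] yaw err deg -180.11502744465656
0.137,-0.511,0.27 shift [-0.207  0.177  0.049]
0.137,-0.511,0.02 shift [-0.206  0.177  0.674]
```

>>> play_rows([
  [85,[-0.206,0.177,0.05],0],
  [85,[-0.206,0.177,0.05],0],
  [85,[-0.206,0.177,0.05],0],
  [85,[-0.206,0.177,0.4],0],
  [85,[-0.206,0.177,0.4],0],
  [85,[-0.206,0.177,0.4],0],
  [85,[-0.206,0.177,0.55],0],
  [85,[-0.206,0.177,0.61],0],
  [85,[-0.206,0.177,0.65],0],
  [85,[-0.206,0.177,0.668],0],
])

```text
time_s: 3.2
eef_pos: [0.5187, 0.0921, 0.0199]
eef_rot: [-0.001, 0.739, 0.674, -0.001]
wrist_force: [0.8, 0.2, -0.0]
opening: 0.994
grasp_force: 0.0
```

```bash
python3 go.py; python3 -c "
from h import *
c=camera('scene');save('b.png',cv2.resize(c['image'][120:280,160:400],(720,480)))"
```

```text
t 3.2 pos [0.5187 0.0921 0.0199] s,t 0.1405 -0.5077 F [ 0.8  0.2 -0. ]
tool x [0.092 0.996 0.   ] y [ 0.996 -0.092 -0.004] z [-0.004  0.    -1.   ] yaw err deg -179.84551700649544
```

View pics/b.png

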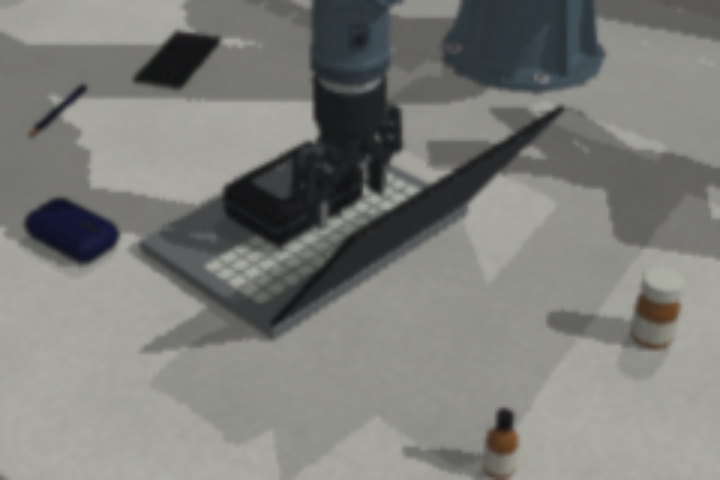

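Both fingers are behind the case (crop around (340,180)) and clear of the screen. I'll push the case forward gently.

>>> play_rows([
  [85,[-0.03,0,0],0],
  [85,[-0.05,0,0],0],
  [85,[-0.07,0,0],0],
  [85,[-0.1,0,0],0],
  [85,[-0.13,0,0],0],
  [85,[-0.16,0,0],0],
  [85,[-0.19,0,0],0],
  [85,[-0.215,0,0],0],
  [85,[-0.235,0,0],0],
  [85,[-0.24,0,0],0],
])

```text
time_s: 4.25
eef_pos: [0.5115, -0.0053, 0.0218]
eef_rot: [-0.0, 0.739, 0.673, -0.0]
wrist_force: [0.3, 3.2, 2.4]
opening: 0.994
grasp_force: 1.6
```

```bash
python3 go.py; python3 fit.py
```

```text
t 4.25 pos [ 0.5115 -0.0053  0.0218] s,t 0.0429 -0.5098 F [0.3 3.2 2.4]
tool x [ 0.093  0.996 -0.   ] y [ 0.996 -0.093 -0.   ] z [-0. -0. -1.] yaw err deg -179.92637872334558
top {'ang': np.float64(2.147457008574336), 'yaw': np.float64(84.80197175134018), 'hinge_s': np.float64(0.18391197610865562), 'xl': array([0.09059831, 0.99588752]), 'ymid': np.float64(-0.5198913054504705), 'w': np.float64(0.3038666690602186), 'inl': np.float64(0.8700460829493087), 'n': 2832, 'zmax': np.float64(0.19424708387730436)}
base ((524.8583374023438, 39.25817108154297), (213.1634063720703, 311.8272399902344), 84.05516815185547)
case ((508.833984375, -36.79595184326172), (31.664907455444336, 139.8894500732422), 84.86846923828125) 0.062332621621335474 [ 0.43954079 -0.05837325  0.04862002] [ 0.57953712 -0.01659601  0.06871773]
base s,t [-0.0145429   0.19028653] [-0.67054896 -0.37528615] case s,t [-0.00606608  0.02507334] [-0.57820447 -0.44053906]
scene {'ang': np.float64(2.1328567534728413), 'yaw': np.float64(84.47039151579567), 'hinge_s': np.float64(0.19580222724417295), 'xl': array([0.09636013, 0.99534654]), 'ymid': np.float64(-0.5217539445736064), 'w': np.float64(0.30524736394907903), 'inl': np.float64(0.9847094801223242), 'n': 966, 'zmax': np.float64(0.1909990538092892)}
```

>>> play_rows([
  [85,[-0.02,0,0],0],
  [85,[-0.04,0,0],0],
  [85,[-0.06,0,0],0],
  [85,[-0.085,0,0],0],
  [85,[-0.11,0,0],0],
  [85,[-0.135,0,0],0],
  [85,[-0.16,0,0],0],
  [85,[-0.185,0,0],0],
  [85,[-0.205,0,0],0],
  [85,[-0.21,0,0],0],
])

```text
time_s: 5.45
eef_pos: [0.504, -0.0889, 0.022]
eef_rot: [0.0, 0.739, 0.673, -0.0]
wrist_force: [0.9, 1.9, -0.4]
opening: 0.993
grasp_force: 1.1
```

```bash
python3 go.py; python3 -c "
from h import *
c=camera('scene');d=camera('top');save('c.png',np.hstack([cv2.resize(c['image'][140:260,150:310],(400,300)),cv2.resize(d['image'][130:265,170:350],(400,300))]))
w=cloud(d);k=(w[...,2]>.03)&(w[...,2]<.08)&(abs(w[...,0]-.51)<.12)&(w[...,1]<-.04)&(w[...,1]>-.25);p=w[k];print(cv2.minAreaRect(p[:,:2].astype(np.float32)*1000),np.percentile(p[:,2],[5,50,95]))"
```

```text
t 5.45 pos [ 0.504  -0.0889  0.022 ] s,t -0.041 -0.5101 F [ 0.9  1.9 -0.4]
tool x [ 0.093  0.996 -0.   ] y [ 0.996 -0.093  0.   ] z [ 0. -0. -1.] yaw err deg -179.93104630212446
((498.568603515625, -147.58755493164062), (80.69664764404297, 140.46932983398438), 84.70990753173828) [0.03861314 0.05533007 0.07138801]
```

View pics/c.png

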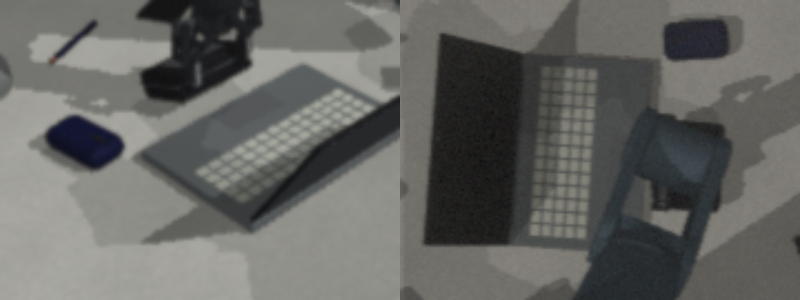

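>>> play_rows([
  [85,[-0.02,0,0],0],
  [85,[-0.04,0,0],0],
  [85,[-0.04,0,0],0],
  [85,[0.0,0,0],0],
  [85,[0.0,0,-0.05],0],
  [85,[0.0,0,-0.15],0],
  [85,[0.0,0,-0.3],0],
  [85,[0.1,0.1,-0.4],0],
  [85,[0.4,0.0,-0.55],0],
  [85,[0.4,0.0,-0.6],0],
])

```text
time_s: 6.55
eef_pos: [0.5243, 0.0194, 0.2215]
eef_rot: [0.0, 0.739, 0.673, -0.0]
wrist_force: [1.1, 0.4, -0.2]
opening: 0.993
grasp_force: 0.0
```

```bash
python3 go.py; python3 -c "
from h import *
c=camera('scene');d=camera('top');save('d.png',np.hstack([cv2.resize(c['image'][140:260,150:310],(400,300)),cv2.resize(d['image'][130:265,170:350],(400,300))]))
w=cloud(d);k=(w[...,2]>.03)&(w[...,2]<.08)&(abs(w[...,0]-.51)<.12)&(w[...,1]<-.04)&(w[...,1]>-.25);p=w[k];print(cv2.minAreaRect(p[:,:2].astype(np.float32)*1000),np.percentile(p[:,2],[5,50,95]),len(p))"
```

```text
t 6.55 pos [0.5243 0.0194 0.2215] s,t 0.0687 -0.5201 F [ 1.1  0.4 -0.2]
tool x [ 0.093  0.996 -0.   ] y [ 0.996 -0.093  0.   ] z [ 0. -0. -1.] yaw err deg -179.95430768733743
((497.8700256347656, -155.09048461914062), (92.7745361328125, 139.63668823242188), 84.50514221191406) [0.03631152 0.04322257 0.05067405] 1029
```

View pics/d.png

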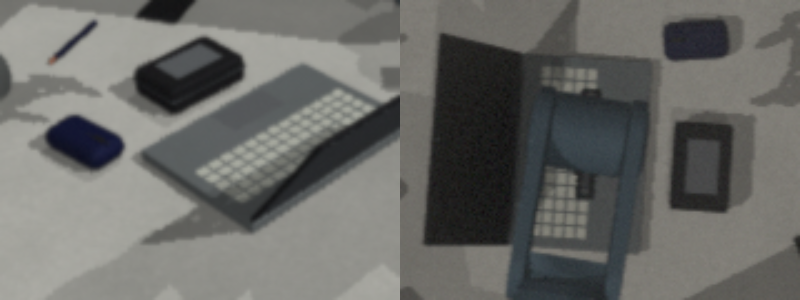

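```bash
python3 go.py .345,-.519,.30 .345,-.519,.17 .31,-.519,.17 .203,-.519,.17
```

```text
t 6.65 pos [0.5264 0.0219 0.2256] s,t 0.0714 -0.522 F [ 0.8 -0.4  0.3]
tool x [0.088 0.996 0.   ] y [ 0.996 -0.088  0.008] z [ 0.008 -0.    -1.   ] yaw err deg -179.62111530475235
.345,-.519,.30 shift [ 0.684 -0.001 -0.186]
.345,-.519,.17 shift [ 0.684 -0.004  0.139]
.31,-.519,.17 shift [ 0.597 -0.005  0.139]
.203,-.519,.17 shift [ 0.329 -0.006  0.139]
```

>>> play_rows([
  [0,[0,0,-0.2],0],
  [0,[0,0,-0.2],0],
  [0,[0.684,0,-0.2],0],
  [0,[0.684,0,-0.2],0],
  [0,[0.684,0,-0.2],0],
  [0,[0.684,0,-0.2],0],
  [0,[0.684,0,-0.2],0],
  [0,[0.684,0,-0.2],0],
  [0,[0.684,0,-0.2],0],
  [0,[0.684,0,-0.2],0],
])

```text
time_s: 7.65
eef_pos: [0.5494, 0.2905, 0.2994]
eef_rot: [0.0, 0.739, 0.674, -0.001]
wrist_force: [0.6, -0.6, -0.5]
opening: 0.001
grasp_force: 0.0
```

```bash
python3 go.py .345,-.519,.17
```

```text
t 7.65 pos [0.5494 0.2905 0.2994] s,t 0.341 -0.5196 F [ 0.6 -0.6 -0.5]
tool x [ 0.091  0.996 -0.001] y [ 0.996 -0.091 -0.001] z [-0.001 -0.001 -1.   ] yaw err deg -179.83235498975432
.345,-.519,.17 shift [ 0.011 -0.001  0.324]
```

Now down behind the screen, then forward a little until it makes contact.

>>> play_rows([
  [0,[0.01,0,0.12],0],
  [0,[0.01,0,0.24],0],
  [0,[0.01,0,0.3],0],
  [0,[0.01,0,0.323],0],
  [0,[0,0,0.323],0],
  [0,[-0.03,0,0.323],0],
  [0,[-0.06,0,0.323],0],
  [0,[-0.08,0,0.323],0],
  [0,[-0.1,0,0.323],0],
  [0,[-0.12,0,0.323],0],
])

```text
time_s: 8.65
eef_pos: [0.5452, 0.2425, 0.1719]
eef_rot: [0.0, 0.739, 0.674, 0.0]
wrist_force: [-1.3, 1.5, 0.5]
opening: 0.001
grasp_force: 0.0
```

```bash
python3 go.py .203,-.519,.17 
```

```text
t 8.65 pos [0.5452 0.2425 0.1719] s,t 0.2928 -0.52 F [-1.3  1.5  0.5]
tool x [0.092 0.996 0.   ] y [ 0.996 -0.092  0.001] z [ 0.001  0.    -1.   ] yaw err deg -179.88760449209167
.203,-.519,.17 shift [-0.224 -0.003  0.005]
```

>>> play_rows([
  [0,[-0.02,0,0],0],
  [0,[-0.04,0,0],0],
  [0,[-0.06,0,0],0],
  [0,[-0.08,0,0],0],
  [0,[-0.105,0,0],0],
  [0,[-0.13,0,0],0],
  [0,[-0.15,0,0],0],
  [0,[-0.17,0,0],0],
  [0,[-0.185,0,0],0],
  [0,[-0.19,0,0],0],
])

```text
time_s: 9.65
eef_pos: [0.538, 0.1669, 0.1713]
eef_rot: [0.0, 0.739, 0.674, -0.0]
wrist_force: [0.7, 0.5, -0.3]
opening: 0.001
grasp_force: 0.0
```

```bash
python3 go.py .203,-.519,.17; python3 fit.py; python3 -c "
from h import *
c=camera('scene');d=camera('top');save('e.png',np.hstack([cv2.resize(c['image'][130:280,190:390],(400,300)),cv2.resize(d['image'][130:265,170:350],(400,300))]))"
```

```text
t 9.65 pos [0.538  0.1669 0.1713] s,t 0.2168 -0.5199 F [ 0.7  0.5 -0.3]
tool x [ 0.093  0.996 -0.   ] y [ 0.996 -0.093 -0.   ] z [-0. -0. -1.] yaw err deg -179.90928340059665
.203,-.519,.17 shift [-0.035 -0.002  0.003]
top {'ang': np.float64(2.146046174750126), 'yaw': np.float64(84.75981308045344), 'hinge_s': np.float64(0.18486342563603242), 'xl': array([0.09133107, 0.99582058]), 'ymid': np.float64(-0.5246621632294918), 'w': np.float64(0.2939212242297566), 'inl': np.float64(0.8727042431918937), 'n': 1378, 'zmax': np.float64(0.19860122370030633)}
base ((524.4308471679688, 37.57593536376953), (212.48062133789062, 310.01214599609375), 84.85961151123047)
  return _methods._mean(a, axis=axis, dtype=dtype,
  ret = ret.dtype.type(ret / rcount)
Traceback (most recent call last):
  File "fit.py", line 28, in <module>
    p=w[k];print("case",cv2.minAreaRect(p[:,:2].astype(np.float32)*1000),np.median(p[:,2]),p.min(0),p.max(0))
                                                                                           ~~~~~^^^
ValueError: zero-size array to reduction operation minimum which has no identity
```

View pics/e.png

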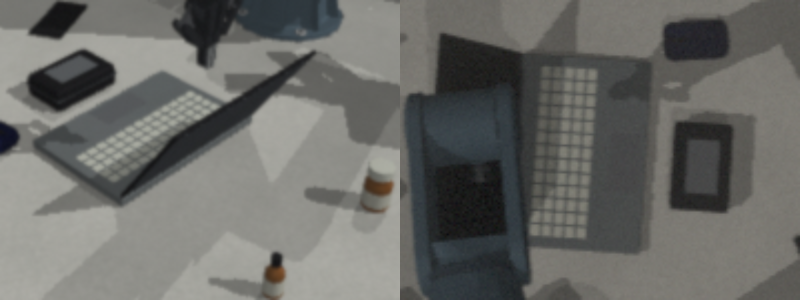

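```bash
python3 -c "
from h import *
c=camera('scene');w=cloud(c)
for r in range(148,172,2): print(r,[tuple(w[r,k].round(3).tolist()) for k in (288,292,296)])
xl=np.array([.0942,.9956]);yl=np.array([-.9956,.0942])
s=w[...,:2]@xl;t=w[...,:2]@yl
k=(t>-.68)&(t<-.36)&(w[...,2]>.15)&(w[...,2]<.3)&(s>.22)&(s<.36)
for a in np.arange(-.68,-.36,.03):
    kk=k&(t>a)&(t<a+.03)&(w[...,2]<.21)
    if kk.sum(): i=np.argmax(np.where(kk,w[...,2],-1)); print(round(a,2),kk.sum(),s.flat[i].round(3),w[...,2].flat[i].round(3), np.nanpercentile(s[kk],95).round(3))
save('f.png',cv2.resize(camera('wrist')['image'],(512,384)))
"
```

```text
148 [(0.576, 0.176, 0.262), (0.555, 0.174, 0.252), (0.538, 0.176, 0.246)]
150 [(0.574, 0.175, 0.255), (0.554, 0.174, 0.246), (0.539, 0.177, 0.24)]
152 [(0.575, 0.176, 0.249), (0.554, 0.175, 0.24), (0.536, 0.175, 0.231)]
154 [(0.552, 0.159, 0.226), (0.553, 0.174, 0.232), (0.536, 0.176, 0.225)]
156 [(0.554, 0.161, 0.222), (0.55, 0.172, 0.224), (0.538, 0.178, 0.22)]
158 [(0.552, 0.16, 0.213), (0.551, 0.173, 0.218), (0.537, 0.178, 0.213)]
160 [(0.551, 0.16, 0.206), (0.548, 0.172, 0.21), (0.536, 0.177, 0.206)]
162 [(0.284, -0.03, 0.001), (0.548, 0.172, 0.203), (0.539, 0.18, 0.202)]
164 [(0.298, -0.02, 0.003), (0.544, 0.169, 0.193), (0.279, 0.004, 0.003)]
166 [(0.302, -0.017, -0.002), (0.298, -0.001, 0.002), (0.287, 0.009, 0.0)]
168 [(0.319, -0.004, 0.002), (0.314, 0.011, 0.005), (0.296, 0.016, -0.001)]
170 [(0.331, 0.005, 0.002), (0.316, 0.012, -0.002), (0.303, 0.021, -0.005)]
-0.68 64 0.3 0.191 0.301
-0.65 43 0.297 0.189 0.301
-0.62 43 0.3 0.19 0.301
-0.59 42 0.299 0.19 0.301
-0.56 45 0.226 0.209 0.302
-0.53 56 0.223 0.21 0.302
-0.5 36 0.299 0.19 0.301
-0.47 36 0.303 0.19 0.302
-0.44 31 0.298 0.19 0.302
-0.41 31 0.298 0.19 0.301
-0.38 13 0.302 0.191 0.301
```

View pics/f.png

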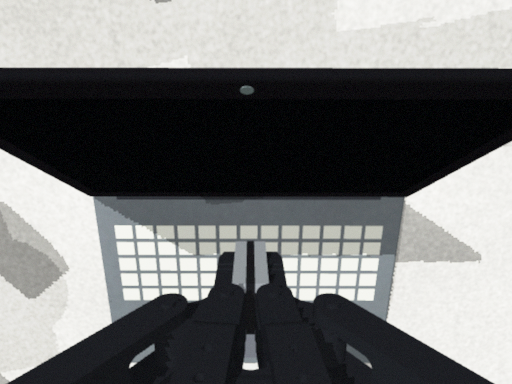

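The screen hasn't moved. In the scene depth the fingertips end near z≈0.19 with the TCP at 0.171, so they passed just over the top edge. I'll go back over the screen and come down lower behind it.

>>> play_rows([
  [0,[0,0,-0.12],0],
  [0,[0,0,-0.24],0],
  [0,[0.1,0,-0.28],0],
  [0,[0.2,0,-0.28],0],
  [0,[0.335,0,-0.28],0],
  [0,[0.335,0,-0.28],0],
  [0,[0.335,0,-0.2],0],
  [0,[0.335,0,-0.1],0],
  [0,[0.335,0,0],0],
  [0,[0.335,0,0.08],0],
])

```text
time_s: 10.95
eef_pos: [0.5492, 0.3006, 0.1367]
eef_rot: [-0.0, 0.739, 0.674, -0.001]
wrist_force: [0.1, 1.0, -0.4]
opening: 0.003
grasp_force: 0.0
```

```bash
python3 go.py .32,-.519,.135 .203,-.519,.163
```

```text
t 10.95 pos [0.5492 0.3006 0.1367] s,t 0.351 -0.5184 F [ 0.1  1.  -0.4]
tool x [ 0.091  0.996 -0.001] y [ 0.996 -0.091 -0.002] z [-0.002 -0.001 -1.   ] yaw err deg -179.84275914037366
.32,-.519,.135 shift [-0.077  0.001  0.004]
.203,-.519,.163 shift [-0.37   0.    -0.065]
```

>>> play_rows([
  [0,[-0.03,0,0],0],
  [0,[-0.06,0,0],0],
  [0,[-0.08,0,0],0],
  [0,[-0.095,0,0],0],
  [0,[-0.11,0,0],0],
  [0,[-0.125,0,0],0],
  [0,[-0.14,0,-0.01],0],
  [0,[-0.155,0,-0.01],0],
  [0,[-0.17,0,-0.015],0],
  [0,[-0.18,0,-0.02],0],
])

```text
time_s: 11.95
eef_pos: [0.5456, 0.2303, 0.1505]
eef_rot: [0.001, 0.739, 0.674, 0.003]
wrist_force: [1.5, 3.9, 2.4]
opening: 0.002
grasp_force: 2.4
```

```bash
python3 go.py .203,-.519,.163; python3 -c "
from fit import *
c=camera('scene');w=cloud(c);d=masks_of(c,'screen')[0];print(screen(w,d['mask']))"
```

```text
t 11.95 pos [0.5456 0.2303 0.1505] s,t 0.2807 -0.5215 F [1.5 3.9 2.4]
tool x [0.092 0.996 0.004] y [ 0.996 -0.092  0.006] z [ 0.006  0.003 -1.   ] yaw err deg -179.87049488719796
.203,-.519,.163 shift [-0.194 -0.007 -0.032]
{'ang': np.float64(1.9539526705124546), 'yaw': np.float64(84.55503900509372), 'hinge_s': np.float64(0.19355237531709216), 'xl': array([0.09488952, 0.99548781]), 'ymid': np.float64(-0.5234319558365514), 'w': np.float64(0.30297948809446285), 'inl': np.float64(0.9936817920735209), 'n': 1730, 'zmax': np.float64(0.20982787959108465)}
```

>>> play_rows([
  [0,[-0.02,0,-0.01],0],
  [0,[-0.04,0,-0.015],0],
  [0,[-0.06,0,-0.02],0],
  [0,[-0.08,0,-0.02],0],
  [0,[-0.1,0,-0.025],0],
  [0,[-0.115,0,-0.025],0],
  [0,[-0.13,0,-0.03],0],
  [0,[-0.145,0,-0.03],0],
  [0,[-0.155,0,-0.03],0],
  [0,[-0.16,0,-0.03],0],
])

```text
time_s: 13.05
eef_pos: [0.5382, 0.1652, 0.1611]
eef_rot: [0.0, 0.739, 0.674, 0.001]
wrist_force: [-3.3, 5.8, 14.8]
opening: -0.004
grasp_force: 2.7
```

```bash
python3 go.py .203,-.519,.163; python3 -c "
from fit import *
for n in ('scene','top'):
  c=camera(n);w=cloud(c);d=masks_of(c,'screen')[0];print(screen(w,d['mask']))"
```

```text
t 13.05 pos [0.5382 0.1652 0.1611] s,t 0.2151 -0.5203 F [-3.3  5.8 14.8]
tool x [0.092 0.996 0.001] y [ 0.996 -0.092  0.001] z [ 0.001  0.    -1.   ] yaw err deg -179.89215561041652
.203,-.519,.163 shift [-0.03  -0.003 -0.005]
{'ang': np.float64(1.626207388012065), 'yaw': np.float64(84.61343594683365), 'hinge_s': np.float64(0.19208520666767162), 'xl': array([0.09387485, 0.99558401]), 'ymid': np.float64(-0.5211047173931751), 'w': np.float64(0.3069163636519329), 'inl': np.float64(0.9871244635193133), 'n': 3220, 'zmax': np.float64(0.22440355771553633)}Traceback (most recent call last):
  File "<string>", line 4, in <module>
    c=camera(n);w=cloud(c);d=masks_of(c,'screen')[0];print(screen(w,d['mask']))
                             ~~~~~~~~~~~~~~~~~~~~^^^
IndexError: list index out of range
```

The screen is at 1.63 rad, but 15 N upward shows the gripper is resting on the top edge. I'll raise it, then finish the last 11 mm.

>>> play_rows([
  [0,[0.01,0,-0.02],0],
  [0,[0.01,0,-0.045],0],
  [0,[0.0,0,-0.045],0],
  [0,[-0.008,0,-0.045],0],
  [0,[-0.015,0,-0.045],0],
  [0,[-0.02,0,-0.045],0],
  [0,[-0.024,0,-0.045],0],
  [0,[-0.026,0,-0.045],0],
  [0,[-0.026,0,-0.045],0],
])

```text
time_s: 14.15
eef_pos: [0.5367, 0.155, 0.1771]
eef_rot: [-0.0, 0.739, 0.674, -0.0]
wrist_force: [-0.1, 1.9, 0.9]
opening: 0.001
grasp_force: 0.9
```

```bash
python3 go.py .203,-.519,.163; python3 -c "
from fit import *
for i in range(2):
  c=camera('scene');w=cloud(c);d=masks_of(c,'screen')[0];print(screen(w,d['mask']))"
```

```text
t 14.15 pos [0.5367 0.155  0.1771] s,t 0.2049 -0.5198 F [-0.1  1.9  0.9]
tool x [ 0.092  0.996 -0.   ] y [ 0.996 -0.092 -0.   ] z [-0. -0. -1.] yaw err deg -179.87222775155385
.203,-.519,.163 shift [-0.005 -0.002  0.035]
{'ang': np.float64(1.5746650610174138), 'yaw': np.float64(84.64172578525694), 'hinge_s': np.float64(0.19189190494737038), 'xl': array([0.09338327, 0.99563024]), 'ymid': np.float64(-0.5217361078562479), 'w': np.float64(0.3057215835001287), 'inl': np.float64(0.98941647597254), 'n': 3459, 'zmax': np.float64(0.22503234711683198)}
{'ang': np.float64(1.5740789660798256), 'yaw': np.float64(84.63343757760995), 'hinge_s': np.float64(0.1920234843879664), 'xl': array([0.09352729, 0.99561672]), 'ymid': np.float64(-0.5215882483130284), 'w': np.float64(0.3058845090822131), 'inl': np.float64(0.9852146715951094), 'n': 3465, 'zmax': np.float64(0.22546709705336415)}
```

Upright at 1.574 rad. I'll retreat backwards, then up, and check.

>>> play_rows([
  [0,[0.03,0,0],0],
  [0,[0.08,0,0],0],
  [0,[0.16,0,0],0],
  [0,[0.22,0,-0.1],0],
  [0,[0.22,0,-0.22],0],
  [0,[0.22,0,-0.3],0],
  [0,[0.22,0,-0.3],0],
])

```text
time_s: 15.05
eef_pos: [0.5472, 0.2444, 0.3034]
eef_rot: [0.003, 0.739, 0.674, 0.004]
wrist_force: [0.3, 0.7, 1.0]
opening: 0.003
grasp_force: 0.0
```

```bash
python3 go.py; python3 -c "
from fit import *
c=camera('scene');w=cloud(c);print(screen(w,masks_of(c,'screen')[0]['mask']))
d=camera('top');save('g.png',np.hstack([cv2.resize(c['image'][120:290,140:400],(400,300)),cv2.resize(d['image'][130:265,140:380],(400,300))]))
w=cloud(d);base=(w[...,2]>.010)&(w[...,2]<.030)&(abs(w[...,0]-.54)<.2)&(w[...,1]>-.085)&(w[...,1]<.2)
b=cv2.morphologyEx(base.astype(np.uint8),cv2.MORPH_OPEN,np.ones((3,3)))>0
print(cv2.minAreaRect(w[b][:,:2].astype(np.float32)*1000))
k=(w[...,2]>.03)&(w[...,2]<.08)&(abs(w[...,0]-.5)<.12)&(w[...,1]<-.06)&(w[...,1]>-.25);print(cv2.minAreaRect(w[k][:,:2].astype(np.float32)*1000))"
```

```text
t 15.05 pos [0.5472 0.2444 0.3034] s,t 0.2949 -0.5218 F [0.3 0.7 1. ]
tool x [0.091 0.996 0.003] y [ 0.996 -0.091  0.009] z [ 0.009  0.002 -1.   ] yaw err deg -179.81399454351651
{'ang': np.float64(1.5738338093460897), 'yaw': np.float64(84.66794639231084), 'hinge_s': np.float64(0.19172695219158836), 'xl': array([0.09292762, 0.99567287]), 'ymid': np.float64(-0.5214889044226549), 'w': np.float64(0.30638125225213086), 'inl': np.float64(0.9840746842394289), 'n': 3584, 'zmax': np.float64(0.22509007749483192)}
((524.389892578125, 34.51152038574219), (206.0292510986328, 309.7800598144531), 84.6906509399414)
((497.79638671875, -155.36412048339844), (93.19715881347656, 139.5984649658203), 84.65968322753906)
```

View pics/g.png

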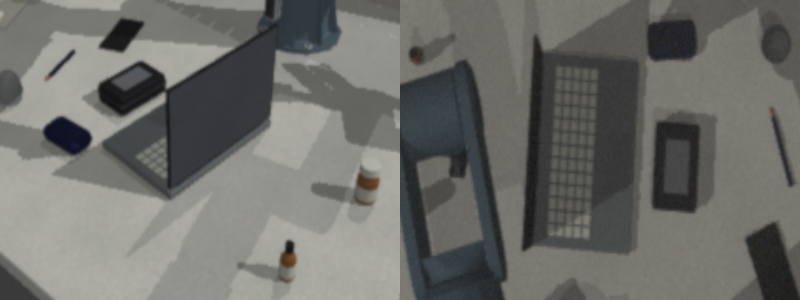

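The screen stands upright (left crop, 165–275). The case lies flat in front of the laptop (right crop, 677,167), the other things are where they were, and the arm is clear.

```bash
python3 -c "
from bench import *
print(hand_in())"
```

```text
the job is handed in; nothing more can be done
None
```

The job is handed in: the case lies flat on the desk about 40 mm clear of the laptop's front, and the screen stands upright at about 1.574 rad. My first pass at the screen went over its top edge without moving it. On the second, the screen's edge pressed up on the gripper with about 15 N (limit 40 N) before I raised it. The laptop measured unmoved, nothing else looked disturbed in the last picture, and it took about 15 of the 59 s.

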